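Stack two drive filter modules on the sloping rack

ROBOT

A 6-joint arm with a two-finger parallel gripper is mounted at the origin on the work surface. World frame = base frame: x ahead of the robot, y to its left, z up, the work surface at z = 0. Lengths are in m, angles in rad, forces in N, time in s.
With the tool pointing down it reaches from about 0.4 to 0.825 m from the base axis. Payload 7 kg.
Tool frame: the origin (TCP) lies on the mounting face of the last link; the fingertips stand arm.tcp_to_tips ahead of it and the grasp point (between the pads) lies 159 mm ahead of it (arm.tcp_to_tips is the distance from the TCP to the fingertips, in m); z points along the fingers, y is the direction in which the jaws open and shut (so a half turn about z gives the same grasp; the last joint's range is limited). The gripper opens to 88 mm and grips with 3 to 60 N. Pads are 19 mm wide; open, the fingers measure 130 mm over their backs; the gripper's body (78 mm by 193 mm) begins 47 mm behind the grasp point.
Start: joints at [-0.981, 0.359, 0.012, 0, -1.224, -0.288], TCP at [0.201, -0.644, 0.405] pointing down, gripper open.
Joint ranges: [-3.07, 3.07], [-1.43, 2.12], [-1.02, 1.25], [-3.03, 1.67], [-3.05, -0], [-3.03, 3.03]. Speed limits (rad/s): [2.39, 2.39, 3.01, 3.14, 3.14, 3.14].

INTERFACE

Orientations are given as [roll, pitch, yaw] about the fixed x, y, z axes, in that order (R = Rz(yaw) Ry(pitch) Rx(roll)).
In Python, from station import arm, cams, job_done, finder gives the robot as it stands.
- The arm moves only by the tool play_rows, never from a script. Its argument "targets" is a list that holds one entry, the list of rows, each a list of 4 numbers: the shift along the tool's x, y, z in m, then the turn about the tool's z in degrees. A call has 1 to 5 rows; each row is the pose to reach, as a shift and turn from the pose commanded when the call began, along the tool's axes at that moment; what a row does not reach only later rows make up. A row lasts 1/8 s, in which the tool goes at most 62.5 mm and 10.7 degrees, less where a joint would pass 70% of its speed; a pose out of reach is approached as far as the arm can. A call with a gripper value outside its range is refused whole. "grip" is the closure in counts, from 0 (fully open) to 255 (shut), set as the call begins (left out, the last holds). The fingers move at their own pace and stop on an object; "newtons" is the grip in N (left out, the last holds). Time passes only in rows, so rows that repeat a pose let the fingers close. It gives the time, the measured TCP pose, the force and the opening at its end, in the units of the state.
- arm.get_state(): the state, without advancing time (a new reading comes with each control period).
- cams.grab_frame(name): name is "scene" or "side" or "wrist"; returns (picture, depth): 420x560x3 uint8, red, green, blue; 420x560 float32, m along the optical axis (not along the pixel's ray), 0 where there is no reading.
- cams.camera_params(name): a dict with "intrinsics" (3x3 intrinsics, pixels), "D" ([k1, k2, p1, p2, k3] as OpenCV has them; the pictures are not rectified), "position" and "attitude" of the camera in the world. Camera axes: x right, y down, z forward; pixel columns grow to the right and rows downward; lengths in m; the calibration is good to about 2 mm. A picture is of the moment at which its call begins: read the wrist's pose just before it. camera_params takes no time and is no camera call; for the wrist camera it gives the pose at the moment of the call.
- job_done(): hands the job in, once; it reports no verdict.
Trained networks look in the newest picture that a camera, given by its name, has taken for a name from the list of things; names that differ only in an ending like _2 or _b are one class to them, and where a whole thing is asked for, a point or a joint stands for the part that bears it (a point fixed in the world has none). Each returns a list of dicts, best first, with "score" (0 to 1); they miss things now and then, are a little off and sometimes report something else, mostly with a low value. They report only what shows in the picture. A call takes as long as a camera call. They do not tell look-alikes from the thing itself.
- finder.find_in(camera, query): "xyz" ([x, y, z] in m, in world coordinates, good to about 4 mm: the middle of the surface that is visible of it).
- finder.masks_of(camera, query): "mask" (420x560 bool, what is visible of it).
The state is a dict: "t": time; "q": joint angles; "qd": joint speeds; "joint_efforts": joint torques, N m; "eef_pos": TCP position; "ee_rot": TCP orientation; "force": force on the tool from outside, world axes, zero at the start; "moment": the same for the moment, N m; "width": finger opening in m.
Only numpy, scipy, OpenCV 4.12 (cv2) and the standard library are available. Lean on these libraries where they do the work, as an engineer would, in place of code of your own. Each camera call takes 0.05 s, during which the arm holds its last target. There are 200 camera calls.

TASK

Put the two flat aluminium filter modules away on the sloping shelf of the rack: first the long one flat on the board, lengthwise up the slope with its end against the backstop at the bottom, then the short one squarely on top of it the same way, its end against the backstop too. Leave the other things on the bench where they are.

Things in the scene. Friction and masses are not known exactly. Their poses are not given: they have to be found in the camera images.
- long_module_mid (a point): The long filter module: flat slab in an aluminium case, 150 mm long, 60 mm wide, 22 mm thick, about 0.38 kg, both faces and both ends alike, lying flat on the table. The point is its centre (11 mm over the table at the start); x runs along its length, y across its width, z through its thickness.
- short_module_mid (a point): The short filter module: flat slab in an aluminium case, 110 mm long, 60 mm wide, 22 mm thick, about 0.28 kg, both faces and both ends alike, lying flat on the table. The point is its centre (11 mm over the table at the start); x runs along its length, y across its width, z through its thickness.
- shelf: Sloping shelf of the fixed rack: grey board 250 mm wide, 210 mm long, rising at 30 degrees away from the robot; a backstop strip 45 mm tall stands square to it along its lower edge; no side walls. Origin: middle of the backstop's foot, on the board's face, 50 mm over the table. x: up the slope, y: along the backstop, z: square out of the board. Friction on it is about 0.5 to 0.7, so a module may stay where it is let go.
- rail_mid (a point): Middle of the underside of a fixed rail crossing over the shelf parallel to the backstop, 290 mm long, 35 mm deep, 14 mm tall, underside 250 mm over the table, near edge 80 mm beyond the backstop's foot, on 16 mm posts 132 mm to either side. It leaves room for a gripper that leans over from the robot's side, square to the board.
- screwdriver: Bystander: loose screwdriver, 150 mm long, lying on the table. Origin: on the table under it, about mid-length.
- mug: Bystander: loose white mug, 80 mm across, 95 mm tall, standing. Origin: centre of its underside.
- button_station: Bystander: loose pale plastic box with three push buttons, 150 x 70 x 67 mm. Origin: centre of its underside.
- contactor: Bystander: loose grey and black contactor block, 75 x 45 x 80 mm tall. Origin: centre of its underside.
- mouse: Bystander: loose white computer mouse, 105 x 60 x 34 mm. Origin: centre of its underside.
- long_module: The same long module (150 mm); origin at the centre of its underside, axes as its centre point.
- short_module: The same short module (110 mm); origin at the centre of its underside, axes as its centre point.
There are look-alikes about, which are no part of the job. Leave any blue, purple or red look-alike of the short_module alone.

How it is judged:
By the outcome, as a careful person would: the job done as asked, in the order asked, and still so for the second after the job is handed in, with the robot touching nothing.
It also fails if it takes over 72 s, if anything falls off the work surface, if the arm or the gripper's body presses on something with over 40 N, if the wrist force passes 120 N, or if a joint passes its speed limit or range.

## Working session

There is one attempt and no reset: what is moved stays moved. The work goes in short steps, Python scripts to look and compute and a tool call to move; the robot and the scene stay as the last step left them, time stands still between calls to the robot, and variables do not carry over. Pictures are saved under pics/ and viewed, about 8 in all and at most 12, crops included, and the job is handed in when it is done.

Besides the shell and the picture viewer there is one more tool, called after ">>>" in YAML: its name, and indented under it one key for each argument. play_rows: Moves the arm, as the interface text tells. Its arguments: {"type":"object","properties":{"targets":{"type":"array","items":{"type":"array","items":{"type":"array","items":{"type":"number"}}}},"grip":{"type":"number"},"newtons":{"type":"number"}},"required":["targets"]}

```bash
ls; mkdir -p pics; cat > h.py <<'E'
import numpy as np,cv2
from scipy.spatial.transform import Rotation as R
from station import arm,cams,job_done,finder
np.set_printoptions(precision=4,suppress=True)
def save(n,img): cv2.imwrite('pics/'+n+'.png',cv2.cvtColor(img,cv2.COLOR_RGB2BGR))
def camT(name):
    p=cams.camera_params(name); a=np.array(p['attitude'],float)
    Rm=a if a.shape==(3,3) else (R.from_euler('xyz',a).as_matrix() if a.size==3 else R.from_quat(a).as_matrix())
    return np.array(p['intrinsics']),np.array(p['D'],float),np.array(p['position']),Rm
def cloud(name,depth,mask,T=None):
    K,D,t,Rm=T or camT(name)
    v,u=np.nonzero(mask&(depth>0)); 
    n=cv2.undistortPoints(np.stack([u,v],1).astype(float)[:,None],K,D)[:,0]
    d=depth[v,u]; P=np.c_[n*d[:,None],d]
    return P@Rm.T+t
E
python3 - <<'E'
from h import *
print(arm.tcp_to_tips, arm.get_state())
ims=[]
for c in ['scene','side','wrist']:
    print(c,cams.camera_params(c))
    im,d=cams.grab_frame(c); np.savez('f_'+c,im=im,d=d); save(c+'0',im)
    for q in (['long_module_mid','short_module_mid','shelf','rail_mid','screwdriver','mug','button_station','contactor','mouse'] if c!='wrist' else ['long_module_mid','short_module_mid']):
        for r in finder.find_in(c,q): print(c,q,np.array(r['xyz']),round(r['score'],2))
E
```

```text
pics
0.1781 {'t': 0.0, 'q': array([-0.9809,  0.3594,  0.011 , -0.0003, -1.2241, -0.2881]), 'qd': array([ 0.002 ,  0.    ,  0.0009,  0.0001, -0.0005, -0.0001]), 'joint_efforts': array([ -0.0013, -58.2719,  29.3059,   6.9971,   0.007 ,  -0.0002]), 'eef_pos': array([ 0.2006, -0.6443,  0.4037]), 'ee_rot': array([ 3.1399, -0.0002, -2.8399]), 'force': array([1.3585, 0.4997, 0.483 ]), 'moment': array([0.0315, 0.0461, 0.0421]), 'width': 0.08748214693095221}
scene {'intrinsics': array([[537.5154,   0.    , 281.4574],
       [  0.    , 537.5154, 210.1778],
       [  0.    ,   0.    ,   1.    ]]), 'D': array([-0.1904,  0.    ,  0.    ,  0.    ,  0.    ]), 'position': array([1.1594, 0.3274, 1.0845]), 'attitude': array([-2.436 ,  0.0059,  2.1998])}
scene long_module_mid [ 0.5997 -0.1991  0.0236] 0.74
scene long_module_mid [ 0.5078 -0.1582  0.0188] 0.67
scene short_module_mid [ 0.4297 -0.5     0.0267] 0.91
scene short_module_mid [ 0.6178 -0.5354  0.0198] 0.88
scene short_module_mid [ 0.3366 -0.3359  0.023 ] 0.84
scene short_module_mid [ 0.4838 -0.3653  0.0211] 0.67
scene shelf [0.6179 0.22   0.110
[... 915 characters left out ...]
.0239] 0.37
side shelf [0.5895 0.2398 0.0845] 0.97
side shelf [0.4304 0.0585 0.0316] 0.35
side rail_mid [0.6004 0.2707 0.0973] 0.79
side screwdriver [ 0.6006 -0.1934  0.0226] 0.58
side mug [ 0.6765 -0.135   0.0664] 0.63
side button_station [ 0.6088 -0.316   0.0552] 0.63
side contactor [ 0.6572 -0.0266  0.0561] 0.62
side mouse [0.4303 0.0561 0.0293] 0.7
wrist {'intrinsics': array([[309.9271,   0.    , 278.7338],
       [  0.    , 309.9271, 210.2366],
       [  0.    ,   0.    ,   1.    ]]), 'D': array([-0.0463,  0.    ,  0.    ,  0.    ,  0.    ]), 'position': array([ 0.122 , -0.6679,  0.3837]), 'attitude': array([2.8337, 0.001 , 1.8721])}
wrist short_module_mid [ 0.3886 -0.508   0.022 ] 0.95
```

View pics/scene0.png

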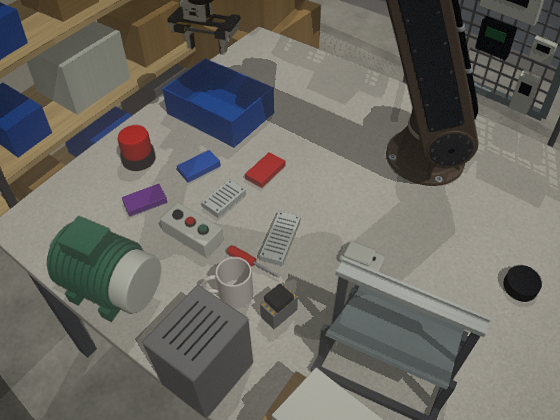

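View pics/side0.png

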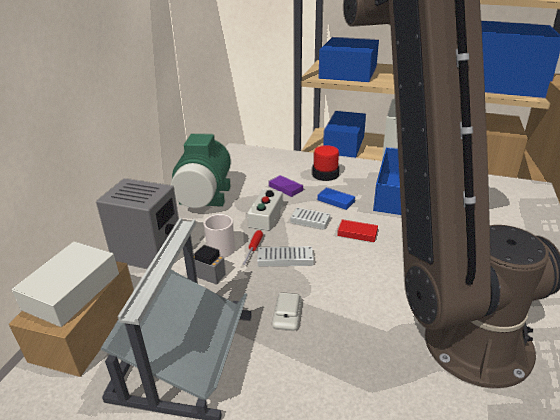

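Scene: long grey module is at px (280,237). Short-module candidates are blue (198,165), red (265,169), purple (145,200) and bare grey with grille (223,197). Only the grey one is aluminium and not an excluded colour, so it is the one meant. I'll confirm this in a crop and fit the poses.

```bash
cat > fit.py <<'E'
from h import *
def run(c,im,d,save_crop=True):
    for q,L,g in [('long_module_mid',.15,(.508,-.158)),('short_module_mid',.11,(.484,-.36))]:
        for r in finder.masks_of(c,q):
            P=cloud(c,d,r['mask']); m=np.median(P,0)
            if np.hypot(*(m[:2]-g))>.03: continue
            T=P[np.abs(P[:,2]-.022)<.006]
            (cx,cy),(w,h),a=cv2.minAreaRect(T[:,:2].astype(np.float32)*1000)
            if w<h: w,h,a=h,w,a+90
            print(c,q,len(T),'c',round(cx,1),round(cy,1),'size',round(w),round(h),'ang',round((a+90)%180-90,1),'z',np.median(T[:,2]),round(r['score'],2))
E
python3 - <<'E'
from h import *; from fit import run
for c in ['scene','side']:
    im,d=cams.grab_frame(c); run(c,im,d)
    K,D,t,Rm=camT(c)
    P=cloud(c,d,np.ones(d.shape,bool)); 
    # table level
    s=(np.abs(P[:,0]-.5)<.2)&(np.abs(P[:,1]+.2)<.3)&(np.abs(P[:,2])<.012); print(c,'table z',np.median(P[s,2]))
    # board: RANSAC plane with normal tilt 30deg
    Q=P[(np.abs(P[:,0]-.6)<.3)&(np.abs(P[:,1]-.25)<.3)&(P[:,2]>.03)&(P[:,2]<.35)]
    print('pts',len(Q)); rng=np.random.default_rng(0); best=(0,)
    for _ in range(3000):
        a,b,e=Q[rng.choice(len(Q),3,False)]; n=np.cross(b-a,e-a); l=np.linalg.norm(n)
        if l<1e-4: continue
        n/=l; n*=np.sign(n[2])
        if abs(np.degrees(np.arccos(n[2]))-30)>5: continue
        k=(np.abs((Q-a)@n)<.003); 
        if k.sum()>best[0]: best=(k.sum(),k)
    B=Q[best[1]]; m=B.mean(0); n=np.linalg.svd(B-m,full_matrices=False)[2][2]; n*=np.sign(n[2])
    print('board',len(B),'n',n,'tilt',np.degrees(np.arccos(n[2])),'yaw upslope',np.degrees(np.arctan2(-n[1],-n[0])),'m',m, 'min',B.min(0),'max',B.max(0))
    T=Q[np.abs(Q[:,2]-.264)<.004]
    r=cv2.minAreaRect(T[:,:2].astype(np.float32)*1000); print('rail top',len(T),r,np.median(T[:,2]))
    np.save('Q_'+c,Q)
im=np.load('f_scene.npz')['im']; save('crop1',cv2.resize(im[135:300,120:340],None,fx=3.4,fy=3.4,interpolation=cv2.INTER_CUBIC))
E
```

```text
scene long_module_mid 1129 c 499.1 -165.0 size 156 61 ang 17.6 z 0.02000794161856767 0.67
scene short_module_mid 666 c 479.6 -364.9 size 112 63 ang -3.5 z 0.020056113618479032 0.72
scene table z -0.0015736421938374878
pts 18719
board 6864 n [-0.4938 -0.0696  0.8668] tilt 29.91299176272863 yaw upslope 8.026083358340003 m [0.6225 0.2163 0.107 ] min [ 0.5019 -0.0498  0.0447] max [0.8297 0.3569 0.2019]
rail top 796 ((619.5186157226562, 218.29132080078125), (39.63352966308594, 288.94122314453125), 7.926633834838867) 0.26166600779263016
side long_module_mid 834 c 498.0 -163.5 size 149 67 ang 18.1 z 0.02246197543802908 0.58
side short_module_mid 420 c 476.4 -365.0 size 107 63 ang -3.0 z 0.02271422286824959 0.94
side table z 0.0005704137382508412
pts 26133
board 8301 n [-0.4939 -0.0673  0.8669] tilt 29.89863324830783 yaw upslope 7.756627469261285 m [0.5977 0.2288 0.0954] min [ 0.4993 -0.049   0.0447] max [0.8285 0.3645 0.2037]
rail top 761 ((618.4487915039062, 218.36917114257812), (38.0064582824707, 291.8035888671875), 7.843234539031982) 0.26280941965005644
```

View pics/crop1.png

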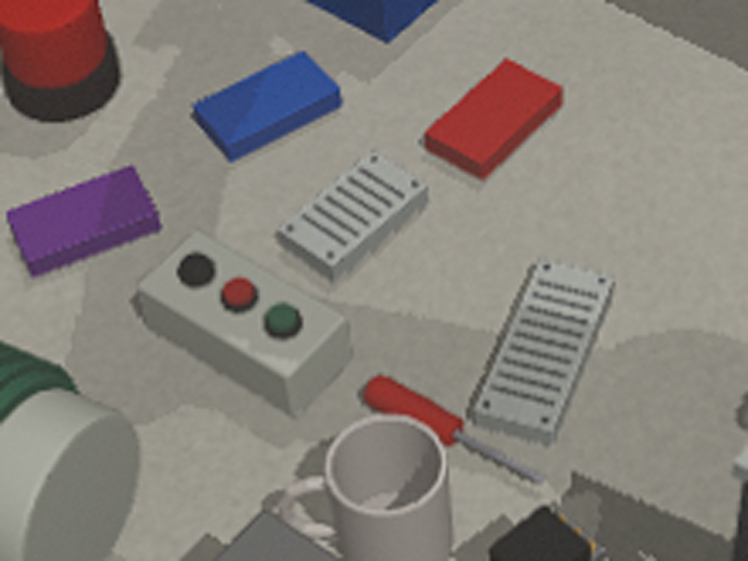

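The crop confirms it: the bare grey grilled short module is at crop px (350,213) and the long one at (545,345), with the screwdriver beyond its far end. The moves can't tilt the tool. So I'll grip each module across its width near its lower end and enter under the rail. Lowering it then lets the board swing it up to 30° in the pads.

```bash
cat >> h.py <<'E'
def go(x,y,z,yaw):
    s=arm.get_state(); p=s['eef_pos']; r=R.from_euler('xyz',s['ee_rot'])
    d=r.inv().apply(np.array([x,y,z])-p)*1000
    dy=-(((yaw-np.degrees(s['ee_rot'][2]))+180)%360-180)
    print('t',round(s['t'],2),'p',p,'rot',np.degrees(s['ee_rot']),'F',s['force'],'w',round(s['width'],4),'\n  -> delta mm',d,'turn',round(dy,1))
F0=np.array([.5224,.2049]); YS=7.9
ex=np.array([np.cos(np.radians(YS)),np.sin(np.radians(YS))]); ey=np.array([-ex[1],ex[0]])
def place(X,Y=0): return F0+X*ex+Y*ey
E
python3 -c "
from h import *
go(.4652,-.1752,.32,-162.2)"
```

```text
t 1.45 p [ 0.2006 -0.6445  0.4046] rot [ 179.9988    0.0011 -162.7099] F [-0.1501 -0.4722  0.5678] w 0.0879 
  -> delta mm [-392.0839  369.4286   84.6597] turn -0.5
```

>>> play_rows:
  targets:
    - [[-40, 37, 8, 0], [-80, 74, 16, 0], [-120, 111, 24, 0], [-158, 148, 32, 0], [-196, 185, 42, 0]]
  grip: 0

```text
t: 2.08
eef_pos: [0.3547, -0.3744, 0.3588]
ee_rot: [-3.141, 0.001, -2.84]
force: [1.2, 0.1, 0.4]
width: 0.0878
```

I sent those rows in mm rather than m. The per-row cap held the move to about 310 mm in the intended direction, so no harm was done. I'll use metres from here.

```bash
sed -i 's/np.array(\[x,y,z\])-p)\*1000/np.array([x,y,z])-p)/; s/delta mm/delta m/' h.py; python3 -c "
from h import *
go(.4652,-.1752,.32,-162.2)"
```

```text
t 2.08 p [ 0.3547 -0.3744  0.3588] rot [-179.957     0.0402 -162.7112] F [1.2176 0.0747 0.4382] w 0.0878 
  -> delta m [-0.1647  0.1574  0.0388] turn -0.5
```

>>> play_rows:
  targets:
    - [[-0.041, 0.039, 0.01, 0], [-0.082, 0.078, 0.02, 0], [-0.123, 0.118, 0.03, 0], [-0.1645, 0.157, 0.038, -0.5], [-0.1645, 0.157, 0.038, -0.5]]

```text
t: 2.7
eef_pos: [0.466, -0.1745, 0.3204]
ee_rot: [3.142, 0.0, -2.826]
force: [-0.1, 0.0, -0.7]
width: 0.0877
```

```bash
python3 - <<'E'
from h import *; from fit import run
T=camT('wrist'); im,d=cams.grab_frame('wrist'); save('w1',im); run('wrist',im,d)
s=arm.get_state(); p=s['eef_pos']; r=R.from_euler('xyz',s['ee_rot'])
for c in ['scene','side']:
    im,d=cams.grab_frame(c); 
    if c=='side': save('side1',im)
    P=cloud(c,d,np.ones(d.shape,bool)); L=r.inv().apply(P-p)
    k=np.linalg.norm(L[:,:2],axis=1)<.14
    for z in np.arange(-.14,.17,.02):
        q=L[k&(np.abs(L[:,2]-z)<.01)]
        if len(q)>8: print(c,round(z,2),len(q),'x',np.percentile(q[:,0],[2,98]),'y',np.percentile(q[:,1],[2,98]))
go(.4652,-.1752,.185,-162.2)
E
```

```text
wrist long_module_mid 8108 c 489.6 -169.7 size 135 60 ang 17.1 z 0.021310231594014073 0.61
wrist short_module_mid 7895 c 475.4 -369.3 size 111 61 ang -3.8 z 0.021519613846652574 0.97
scene -0.14 334 x [-0.0517 -0.0142] y [-0.0392  0.0452]
scene -0.12 328 x [-0.0472 -0.0022] y [-0.037   0.0462]
scene -0.1 361 x [-0.0464 -0.0002] y [-0.0366  0.0462]
scene -0.08 353 x [-0.0471 -0.0034] y [-0.037   0.0456]
scene -0.06 343 x [-0.047   0.0024] y [-0.0347  0.0459]
scene -0.04 326 x [-0.0473 -0.0011] y [-0.0377  0.0459]
scene -0.02 252 x [-0.0467 -0.003 ] y [-0.0369  0.0453]
scene 0.0 165 x [-0.0377 -0.0046] y [-0.0273  0.0369]
scene 0.02 265 x [-0.0412 -0.0038] y [-0.0493  0.0269]
scene 0.04 104 x [-0.0256  0.0016] y [-0.0498  0.016 ]
scene 0.06 413 x [-0.0375  0.0298] y [-0.0924  0.0939]
scene 0.08 1245 x [-0.0404  0.0335] y [-0.0938  0.0959]
scene 0.1 508 x [-0.041   0.0261] y [-0.0839  0.0865]
scene 0.12 23 x [-0.0396  0.0092] y [-0.0844  0.0874]
scene 0.14 77 x [-0.0142  0.0098] y [-0.06    0.0611]
scene 0.16 99 x [-0.0136  0.0062] y [-0.0591  0.0601]
side -0.14 63 x [0.0098 0.0464] y [
[... 268 characters left out ...]
58 0.0465]
side -0.02 227 x [-0.0448  0.0425] y [0.0025 0.0472]
side 0.0 241 x [-0.0369  0.0349] y [-0.0002  0.0377]
side 0.02 115 x [-0.039   0.0366] y [-0.0247  0.0249]
side 0.04 147 x [-0.0208  0.0251] y [-0.006   0.0186]
side 0.06 505 x [-0.0366  0.0349] y [-0.0727  0.0969]
side 0.08 382 x [-0.039   0.0369] y [-0.0795  0.0978]
side 0.1 306 x [-0.0373  0.038 ] y [-0.0507  0.0903]
side 0.12 56 x [-0.0342  0.0147] y [-0.0519  0.0877]
side 0.14 65 x [-0.0101  0.0097] y [-0.0519  0.0655]
side 0.16 55 x [-0.0098  0.0099] y [0.0554 0.062 ]
t 2.95 p [ 0.464  -0.1781  0.3209] rot [-179.9941    0.0106 -162.28  ] F [-0.7222 -0.9619  0.9514] w 0.0873 
  -> delta m [-0.002   0.0024  0.1359] turn -0.1
```

View pics/w1.png

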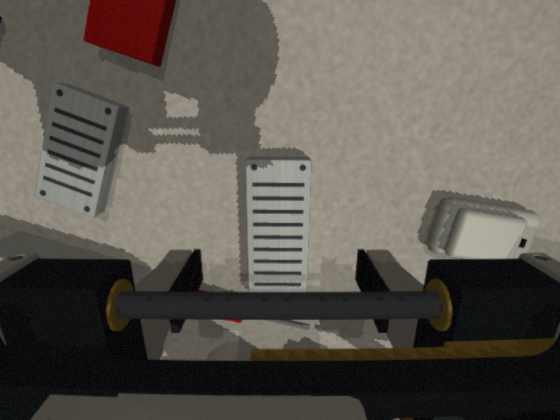

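Wrist view: long module at (278,225) is centred between the fingers at (190,280) and (370,280), with its near end at row 158 and the screwdriver clear beyond. I'll go down and grip.

>>> play_rows:
  targets:
    - [[0, 0.001, 0.045, 0], [0, 0.001, 0.09, 0], [0, 0.001, 0.12, 0], [0, 0.001, 0.135, 0], [0, 0.001, 0.135, 0]]

```text
t: 3.58
eef_pos: [0.4633, -0.1774, 0.1848]
ee_rot: [3.141, -0.002, -2.833]
force: [0.3, -0.2, 0.0]
width: 0.0879
```

>>> play_rows:
  targets:
    - [[0, 0, 0, 0], [0, 0, 0, 0], [0, 0, 0, 0], [0, 0, 0, 0], [0, 0, 0, 0]]
  grip: 255
  newtons: 55

```text
t: 4.2
eef_pos: [0.4643, -0.1763, 0.1862]
ee_rot: [-3.141, 0.001, -2.831]
force: [-1.3, 1.0, 6.8]
width: 0.0594
```

```bash
python3 -c "
from h import *
for i in range(3): go(.4652,-.1752,.38,-162.2); cams.grab_frame('side')
"
```

```text
t 4.2 p [ 0.4643 -0.1763  0.1862] rot [-179.9812    0.039  -162.1882] F [-1.2696  1.0038  6.8256] w 0.0594 
  -> delta m [-0.0013  0.0007 -0.1938] turn 0.0
t 4.25 p [ 0.4643 -0.1763  0.1862] rot [-179.9828    0.0361 -162.1895] F [-1.233   1.1273  6.8159] w 0.0592 
  -> delta m [-0.0014  0.0007 -0.1938] turn 0.0
t 4.3 p [ 0.4643 -0.1763  0.1863] rot [-179.9814    0.0368 -162.1884] F [-1.1856  1.5212  6.8382] w 0.0598 
  -> delta m [-0.0013  0.0007 -0.1937] turn 0.0
```

>>> play_rows:
  targets:
    - [[0, 0, -0.03, 0], [0, 0, -0.08, 0], [0, 0, -0.13, 0], [0, 0, -0.175, 0], [0, 0, -0.175, 0]]

```text
t: 4.97
eef_pos: [0.4646, -0.1764, 0.3638]
ee_rot: [-3.14, 0.006, -2.831]
force: [-0.5, 0.2, -5.8]
width: 0.0591
```

```bash
python3 - <<'E'
from h import *
im,d=cams.grab_frame('side'); save('side2',im)
s=arm.get_state(); p=s['eef_pos']; r=R.from_euler('xyz',s['ee_rot'])
for m in finder.masks_of('side','long_module_mid'):
    P=cloud('side',d,m['mask']); L=r.inv().apply(P-p); 
    print(round(m['score'],2),np.median(P,0), np.percentile(L,[2,50,98],axis=0).round(3).tolist())
    (vx,vz,x0,z0)=cv2.fitLine(L[:,[0,2]].astype(np.float32),cv2.DIST_HUBER,0,.01,.01).ravel(); print('slope deg',np.degrees(np.arctan2(vz,vx)))
xy=place(-.06); go(xy[0],xy[1],.36,-172.1)
E
```

```text
0.57 [ 0.5147 -0.1447  0.1991] [[-0.109, -0.026, 0.159], [-0.056, 0.024, 0.162], [0.033, 0.032, 0.182]]
slope deg 1.9070987
t 5.08 p [ 0.4633 -0.1762  0.3599] rot [ 179.9354   -0.0329 -162.2319] F [-0.0267 -0.1078 -4.4896] w 0.059 
  -> delta m [-0.1134  0.3551  0.0002] turn 9.9
```

View pics/side2.png

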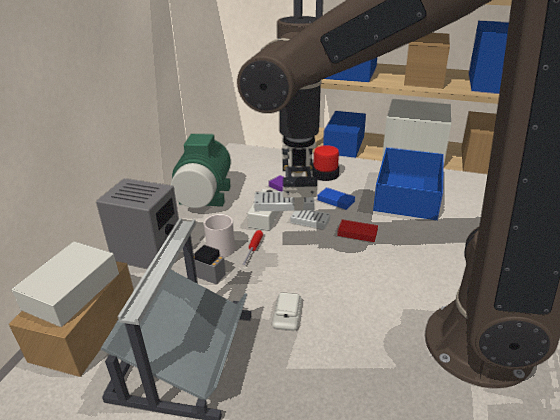

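The long module is held level at side px (275,198), with its far end 109 mm ahead of the grip. I'll carry it towards the rack.

>>> play_rows:
  targets:
    - [[-0.018, 0.056, 0, 2], [-0.036, 0.112, 0, 4], [-0.054, 0.168, 0, 6], [-0.072, 0.224, 0, 8], [-0.088, 0.275, 0, 9.9]]

```text
t: 5.7
eef_pos: [0.4628, 0.1141, 0.3586]
ee_rot: [-3.14, -0.004, -3.005]
force: [1.8, -0.6, -4.4]
width: 0.0592
```

```bash
python3 -c "
from h import *
xy=place(-.06); go(xy[0],xy[1],.36,-172.1)"
```

```text
t 5.7 p [0.4628 0.1141 0.3586] rot [-179.928    -0.2054 -172.1606] F [ 1.8054 -0.5715 -4.4183] w 0.0592 
  -> delta m [-0.0114  0.0818 -0.0016] turn -0.1
```

>>> play_rows:
  targets:
    - [[-0.005, 0.04, 0, 0], [-0.011, 0.082, 0, 0], [-0.011, 0.082, 0, 0], [-0.011, 0.082, 0, 0]]

```text
t: 6.2
eef_pos: [0.4629, 0.1948, 0.3587]
ee_rot: [-3.139, -0.004, -3.003]
force: [-0.2, 0.5, -4.8]
width: 0.0598
```

```bash
python3 - <<'E'
from h import *
# verify rail / posts position again with averaged clouds, and backstop, with arm here
for c in ['scene','side']:
    im,d=cams.grab_frame(c); P=cloud(c,d,np.ones(d.shape,bool))
    u=(P[:,:2]-F0)@ex; v=(P[:,:2]-F0)@ey; h=P[:,2]-.05
    sx=u*np.cos(np.pi/6)+h*.5; sz=-u*.5+h*np.cos(np.pi/6)
    b=(np.abs(sz)<.004)&(np.abs(v)<.14)&(sx>.01)&(sx<.22); print(c,'board v',np.percentile(v[b],[.5,99.5]),'sx',np.percentile(sx[b],[.5,99.5]),'sz',np.median(sz[b]))
    b=(sz>.012)&(sz<.05)&(np.abs(v)<.12)&(np.abs(sx)<.03); print('backstop n',b.sum(),'sx',np.percentile(sx[b],[2,25,50,75,98]) if b.sum() else '', 'top',sz[b].max() if b.sum() else '')
    t=(np.abs(P[:,2]-.263)<.006)&(np.abs(v)<.16)&(u>.05)&(u<.14); print('rail u',np.percentile(u[t],[2,98]),'v',np.percentile(v[t],[1,99]))
for X in (-.06,.027):
    xy=place(X); go(xy[0],xy[1],.355,-172.1)
E
```

```text
scene board v [-0.1246  0.1247] sx [0.0113 0.2104] sz -0.0008869353798350021
backstop n 2 sx [0.0014 0.0018 0.0023 0.0027 0.0031] top 0.012896935948481989
rail u [0.0791 0.1158] v [-0.1414  0.1412]
side board v [-0.1214  0.1267] sx [0.0108 0.2072] sz 0.000363692902646498
backstop n 492 sx [-0.0065 -0.0031 -0.0012 -0.0007  0.0001] top 0.04871539388089953
rail u [0.0785 0.1145] v [-0.1412  0.1451]
t 6.3 p [0.4632 0.1943 0.3595] rot [-179.9297   -0.1198 -172.1516] F [ 0.3007  0.4146 -4.5004] w 0.059 
  -> delta m [-0.0001  0.0024  0.0045] turn -0.1
t 6.3 p [0.4632 0.1943 0.3595] rot [-179.9297   -0.1198 -172.1516] F [ 0.3007  0.4146 -4.5004] w 0.059 
  -> delta m [-0.0871  0.0025  0.0044] turn -0.1
```

>>> play_rows:
  targets:
    - [[-0.022, 0.002, 0, 0], [-0.045, 0.002, 0, 0], [-0.067, 0.002, 0, 0], [-0.089, 0.002, 0, 0], [-0.089, 0.002, 0, 0]]

```text
t: 6.92
eef_pos: [0.5525, 0.2083, 0.3598]
ee_rot: [-3.141, -0.001, -3.006]
force: [-0.9, -0.0, -4.4]
width: 0.0591
```

>>> play_rows:
  targets:
    - [[0, 0, 0.02, 0], [0, 0, 0.037, 0], [0, 0, 0.037, 0]]

```text
t: 7.3
eef_pos: [0.5506, 0.2085, 0.322]
ee_rot: [-3.14, -0.003, -3.004]
force: [-0.5, 1.0, -4.0]
width: 0.0593
```

```bash
python3 - <<'E'
from h import *
xy=place(.029); go(xy[0],xy[1],.2536,-172.1)
E
```

```text
t 7.3 p [0.5506 0.2085 0.322 ] rot [-179.9108   -0.1839 -172.1447] F [-0.4505  0.968  -3.9912] w 0.0593 
  -> delta m [-0.0008  0.0004  0.0684] turn -0.0
```

>>> play_rows:
  targets:
    - [[0, 0, 0.006, 0], [0, 0, 0.012, 0], [0, 0, 0.018, 0], [0, 0, 0.024, 0], [0, 0, 0.03, 0]]

```text
t: 7.92
eef_pos: [0.5512, 0.2093, 0.2942]
ee_rot: [3.141, 0.001, -3.004]
force: [-5.4, -0.3, 1.6]
width: 0.0598
```

```bash
python3 - <<'E'
from h import *
im,d=cams.grab_frame('side'); save('side3',cv2.resize(im[180:420,60:380],None,fx=2.4,fy=2.4))
xy=place(.029); go(xy[0],xy[1],.2536,-172.1)
E
```

```text
t 7.97 p [0.5512 0.2093 0.2935] rot [ 179.9879    0.021  -172.0945] F [-3.4488 -0.3018  1.5566] w 0.0593 
  -> delta m [ 0.0002 -0.0004  0.0399] turn 0.0
```

View pics/side3.png

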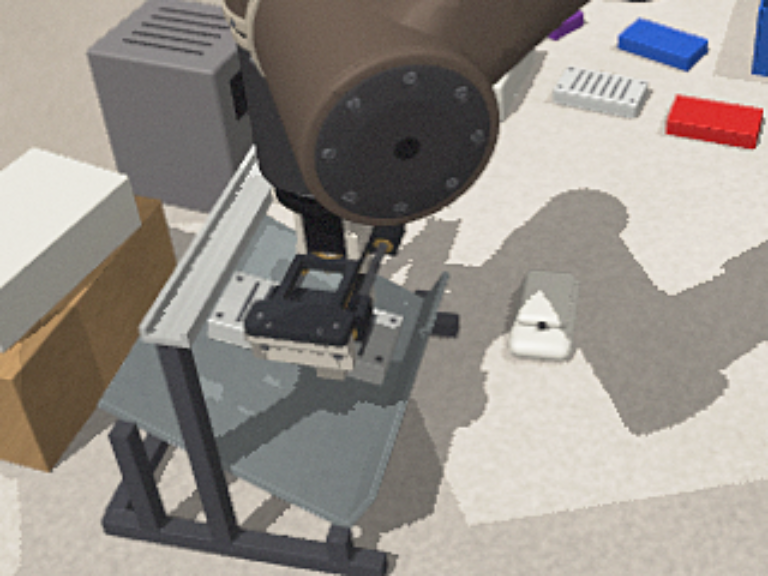

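Side crop: the module's upper end rests under the rail at (230,300) and it is tilting in the pads as planned, with small forces. I'll keep lowering.

>>> play_rows:
  targets:
    - [[0, 0, 0.006, 0], [0, 0, 0.012, 0], [0, 0, 0.018, 0], [0, 0, 0.024, 0], [0, 0, 0.03, 0]]

```text
t: 8.6
eef_pos: [0.5517, 0.2095, 0.2635]
ee_rot: [3.141, 0.001, -3.004]
force: [0.8, 0.0, 2.7]
width: 0.0592
```

>>> play_rows:
  targets:
    - [[0, 0, 0.002, 0], [0, 0, 0.004, 0], [0, 0, 0.006, 0], [0, 0, 0.006, 0]]

```text
t: 9.1
eef_pos: [0.5513, 0.2093, 0.2576]
ee_rot: [-3.142, -0.0, -3.004]
force: [-0.4, 0.5, 2.3]
width: 0.0594
```

```bash
cat > chk.py <<'E'
from h import *
def shelf(P):
    u=(P[:,:2]-F0)@ex; v=(P[:,:2]-F0)@ey; h=P[:,2]-.05; c=np.cos(np.pi/6)
    return np.c_[u*c+h*.5, v, -u*.5+h*c]
def chk(lo,hi,cs=('scene','side')):
    for c in cs:
        im,d=cams.grab_frame(c); S=shelf(cloud(c,d,np.ones(d.shape,bool)))
        m=(np.abs(S[:,1])<.06)&(S[:,0]>-.012)&(S[:,0]<.2)&(S[:,2]>lo)&(S[:,2]<hi)
        T=S[m]
        if len(T)<20: print(c,'few',len(T)); continue
        A=np.c_[T[:,:2],np.ones(len(T))]; k=np.linalg.lstsq(A,T[:,2],rcond=None)[0]
        print(c,len(T),'sx',np.percentile(T[:,0],[.5,99.5]),'sy',np.percentile(T[:,1],[.5,99.5]),'z',np.median(T[:,2]),'plane slope',np.degrees(k[:2]),'rect',np.round(cv2.minAreaRect(T[:,:2].astype(np.float32)*1000)[0:3:2][0],1),cv2.minAreaRect(T[:,:2].astype(np.float32)*1000)[1:])
E
python3 - <<'E'
from chk import *
chk(.016,.03)
xy=place(.0274); go(xy[0],xy[1],.2536,-172.1)
E
```

```text
scene 1010 sx [0.0302 0.1559] sy [-0.042   0.0413] z 0.02153420410014238 plane slope [-0.7368  0.1837] rect [90.4  2.1] ((133.66897583007812, 89.27963256835938), 4.797032356262207)
side 938 sx [-0.0018  0.1544] sy [-0.0475  0.0527] z 0.023076910326421726 plane slope [-0.725  -1.1024] rect [76.7  0.3] ((117.9168930053711, 157.08741760253906), 89.51335906982422)
t 9.2 p [0.5513 0.2093 0.2576] rot [ 179.9987   -0.0135 -172.1093] F [-0.3712  0.6675  3.1272] w 0.0598 
  -> delta m [ 0.0018 -0.0004  0.004 ] turn -0.0
```

>>> play_rows:
  targets:
    - [[0, 0, 0.002, 0], [0, 0, 0.003, 0], [0.002, 0, 0.004, 0], [0.004, 0, 0.005, 0], [0.006, 0, 0.006, 0]]
  newtons: 20

```text
t: 9.82
eef_pos: [0.5467, 0.2089, 0.254]
ee_rot: [3.141, 0.005, -3.003]
force: [4.6, -0.5, 18.4]
width: 0.0597
```

```bash
python3 - <<'E'
from chk import *
chk(.016,.03)
xy=place(.0274); go(xy[0],xy[1],.2536,-172.1)
E
```

```text
scene 988 sx [0.0238 0.1509] sy [-0.0433  0.0414] z 0.02088976720843451 plane slope [-0.3111  0.226 ] rect [86.7 -2.4] ((90.15120697021484, 129.1980743408203), 87.02482604980469)
side 916 sx [-0.0018  0.1498] sy [-0.0509  0.0538] z 0.022653332570801682 plane slope [-0.3451 -1.1667] rect [74.2 -0.8] ((118.43180084228516, 152.29440307617188), 89.4217529296875)
t 9.93 p [0.5467 0.2089 0.254 ] rot [ 179.9545    0.2645 -172.0386] F [ 1.2924 -0.1975 15.1563] w 0.0601 
  -> delta m [-0.0028 -0.0006  0.0005] turn 0.1
```

>>> play_rows:
  targets:
    - [[0.001, 0, 0, 0], [0.002, 0, 0, 0], [0.004, 0, 0.001, 0], [0.004, 0, 0.001, 0]]

```text
t: 10.42
eef_pos: [0.5455, 0.2087, 0.254]
ee_rot: [3.14, 0.011, -3.002]
force: [16.3, -5.2, 9.5]
width: 0.0597
```

```bash
python3 - <<'E'
from chk import *
chk(.016,.03)
xy=place(.0274); go(xy[0],xy[1],.2536,-172.1)
E
```

```text
scene 1001 sx [0.0229 0.151 ] sy [-0.0425  0.0417] z 0.021009332738383672 plane slope [-0.4029  0.4591] rect [86.6 -3.8] ((90.10443115234375, 132.8443145751953), 84.68033599853516)
side 917 sx [-0.0018  0.1498] sy [-0.0519  0.0551] z 0.02260864007085666 plane slope [-0.2927 -0.8601] rect [74.2 -0.9] ((118.81793975830078, 152.37547302246094), 89.45511627197266)
t 10.53 p [0.5455 0.2087 0.254 ] rot [ 179.9146    0.6226 -171.9877] F [15.629  -5.5585  9.3946] w 0.0598 
  -> delta m [-0.004  -0.0006  0.0005] turn 0.1
```

Firm contact against the backstop (16 N). Release and rise.

>>> play_rows:
  targets:
    - [[-0.001, 0, 0, 0], [-0.002, 0, 0, 0], [-0.002, 0, 0, 0], [-0.002, 0, 0, 0]]
  grip: 0

```text
t: 11.02
eef_pos: [0.5431, 0.2082, 0.2502]
ee_rot: [-3.141, -0.001, -3.004]
force: [0.0, 0.7, -0.4]
width: 0.0869
```

>>> play_rows:
  targets:
    - [[0, 0, -0.02, 0], [0, 0, -0.06, 0], [0, 0, -0.11, 0], [0.04, 0, -0.14, 0], [0.1, 0, -0.14, 0]]

```text
t: 11.65
eef_pos: [0.4445, 0.195, 0.3926]
ee_rot: [3.14, 0.003, -3.005]
force: [-1.1, 0.5, -0.2]
width: 0.0877
```

```bash
python3 - <<'E'
from chk import *; from fit import run
chk(.016,.03)
im,d=cams.grab_frame('scene'); run('scene',im,d)
im,d=cams.grab_frame('side'); run('side',im,d); save('side4',cv2.resize(im[180:420,60:380],None,fx=2.4,fy=2.4))
go(.472,-.366,.36,176.6)
E
```

```text
scene 969 sx [0.0186 0.1516] sy [-0.0299  0.0302] z 0.020944224678841838 plane slope [-0.272   0.1181] rect [83.4  0.1] ((138.4493865966797, 60.55549240112305), 0.41414347290992737)
side 1909 sx [-0.0015  0.1492] sy [-0.0405  0.0442] z 0.022651500088804878 plane slope [-0.3502 -0.9606] rect [74.2 -0. ] ((116.98912811279297, 152.1432647705078), 89.70178985595703)
side short_module_mid 426 c 477.6 -365.7 size 110 66 ang -4.6 z 0.022609858180812514 0.85
t 12.05 p [0.4451 0.1948 0.3904] rot [-179.9739   -0.0255 -172.1252] F [-0.0598 -0.2487 -0.0825] w 0.0881 
  -> delta m [ 0.0502 -0.5592  0.0306] turn 11.3
```

View pics/side4.png

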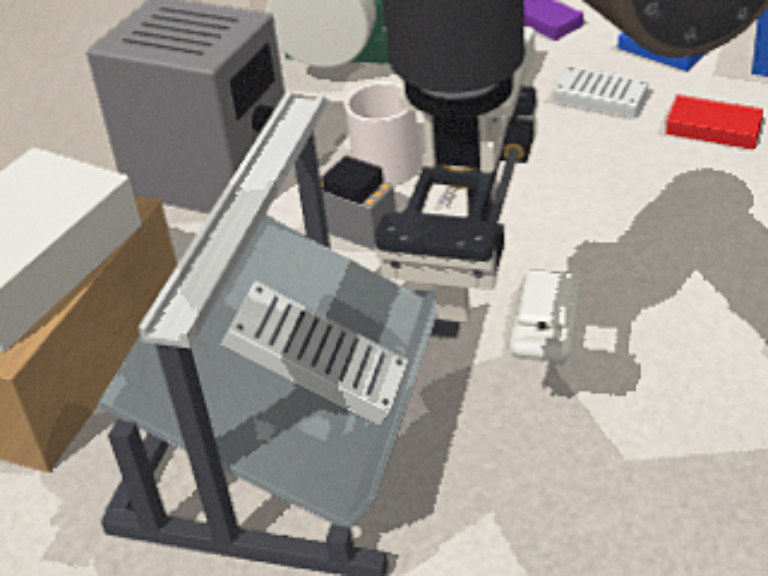

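Side crop: the long module lies flat on the board with its end on the backstop at (390,400), at sy ±30 mm and about 0.4° off square. Now the short one.

>>> play_rows:
  targets:
    - [[0.005, -0.056, 0, 2], [0.01, -0.112, 0.006, 4], [0.015, -0.168, 0.012, 6], [0.02, -0.224, 0.018, 8], [0.025, -0.28, 0.02, 11]]

```text
t: 12.68
eef_pos: [0.4585, -0.0883, 0.37]
ee_rot: [-3.141, -0.001, 3.086]
force: [0.5, 0.5, 0.1]
width: 0.0874
```

```bash
python3 -c "
from h import *
go(.472,-.366,.36,176.6)"
```

```text
t 12.68 p [ 0.4585 -0.0883  0.37  ] rot [-179.9773   -0.0608  176.7871] F [0.5182 0.458  0.1178] w 0.0874 
  -> delta m [-0.029  -0.2765  0.0101] turn 0.2
```

>>> play_rows:
  targets:
    - [[-0.006, -0.056, 0.002, 0], [-0.012, -0.112, 0.004, 0], [-0.018, -0.168, 0.006, 0], [-0.024, -0.224, 0.008, 0], [-0.029, -0.2765, 0.01, 0]]

```text
t: 13.3
eef_pos: [0.4724, -0.3668, 0.3595]
ee_rot: [3.141, -0.001, 3.086]
force: [1.0, 0.2, -0.2]
width: 0.0876
```

>>> play_rows:
  targets:
    - [[0, 0, 0, 0], [0, 0, 0, 0]]

```text
t: 13.55
eef_pos: [0.4721, -0.3646, 0.3594]
ee_rot: [3.141, -0.002, 3.086]
force: [0.7, -0.2, 0.2]
width: 0.0875
```

```bash
python3 - <<'E'
from h import *; from fit import run
im,d=cams.grab_frame('wrist'); save('w2',im); run('wrist',im,d)
im,d=cams.grab_frame('scene'); run('scene',im,d)
P=cloud('scene',d,np.ones(d.shape,bool))
s=(np.abs(P[:,0]-.473)<.05)&(np.abs(P[:,1]+.365)<.11)&(P[:,2]>.03)&(P[:,2]<.09); print('obstacles',s.sum(), P[s].min(0) if s.any() else '',P[s].max(0) if s.any() else '')
go(.472,-.366,.1855,176.6)
E
```

```text
wrist short_module_mid 5577 c 479.3 -365.7 size 110 60 ang -3.4 z 0.02227785323028625 0.67
scene short_module_mid 683 c 480.1 -366.2 size 113 63 ang -3.6 z 0.02003365181899075 0.9
obstacles 0  
t 13.85 p [ 0.4723 -0.3632  0.3611] rot [-179.9903    0.0354  176.9713] F [-0.8563  0.2426 -0.034 ] w 0.0875 
  -> delta m [ 0.0003 -0.0028  0.1756] turn 0.4
```

View pics/w2.png

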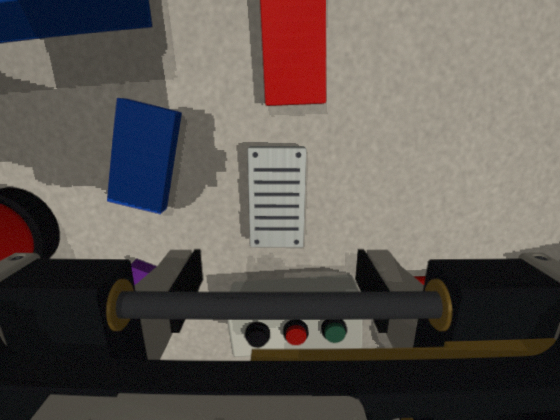

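Wrist view: the short grey module is at (277,197) between the fingers, with the button station behind at row 280+. The red one (295,50) and blue one (145,155) are clear. Descend and grip.

>>> play_rows:
  targets:
    - [[0, -0.002, 0.05, 0.2], [0, -0.002, 0.1, 0.4], [0, -0.002, 0.145, 0.4], [0, -0.002, 0.174, 0.4], [0, -0.002, 0.174, 0.4]]

```text
t: 14.48
eef_pos: [0.4713, -0.3652, 0.1848]
ee_rot: [3.14, -0.004, 3.081]
force: [0.5, -0.2, 1.0]
width: 0.0877
```

>>> play_rows:
  targets:
    - [[0, 0, 0, 0], [0, 0, 0, 0], [0, 0, 0, 0], [0, 0, 0, 0], [0, 0, 0, 0]]
  grip: 255
  newtons: 35

```text
t: 15.1
eef_pos: [0.4723, -0.3662, 0.1878]
ee_rot: [-3.141, 0.002, 3.081]
force: [-1.0, 2.2, 6.5]
width: 0.0593
```

>>> play_rows:
  targets:
    - [[0, 0, -0.03, 0], [0, 0, -0.08, 0], [0, 0, -0.13, 0], [0, 0, -0.175, 0], [0, 0, -0.175, 0]]

```text
t: 15.72
eef_pos: [0.4725, -0.3663, 0.3656]
ee_rot: [-3.139, 0.007, 3.081]
force: [0.1, 1.0, -4.7]
width: 0.06
```

```bash
python3 - <<'E'
from h import *
im,d=cams.grab_frame('side')
s=arm.get_state(); p=s['eef_pos']; r=R.from_euler('xyz',s['ee_rot'])
for m in finder.masks_of('side','short_module_mid'):
    P=cloud('side',d,m['mask']); L=r.inv().apply(P-p); 
    if np.median(P[:,2])>.08: print(round(m['score'],2),np.median(P,0), np.percentile(L,[2,50,98],axis=0).round(3).tolist())
xy=place(-.06); go(xy[0],xy[1],.375,-172.1)
E
```

```text
0.85 [ 0.4591 -0.3454  0.1992] [[-0.06, -0.027, 0.16], [0.014, 0.021, 0.164], [0.048, 0.033, 0.182]]
t 15.82 p [ 0.4714 -0.3656  0.3611] rot [179.9396  -0.0138 176.4592] F [ 0.257  -0.2399 -5.2128] w 0.0598 
  -> delta m [ 0.0431  0.5607 -0.0133] turn -11.4
```

>>> play_rows:
  targets:
    - [[0.005, 0.056, 0, -2], [0.01, 0.112, 0, -4], [0.015, 0.168, 0, -6], [0.02, 0.224, 0, -8], [0.022, 0.28, 0, -11.4]]

```text
t: 16.45
eef_pos: [0.466, -0.0836, 0.3598]
ee_rot: [3.141, -0.004, -3.003]
force: [2.1, 0.9, -4.4]
width: 0.0596
```

```bash
python3 -c "
from h import *
xy=place(-.06); go(xy[0],xy[1],.36,-172.1)"
```

```text
t 16.45 p [ 0.466  -0.0836  0.3598] rot [ 179.9827   -0.2007 -172.0531] F [ 2.0815  0.8724 -4.409 ] w 0.0596 
  -> delta m [-0.0358  0.278  -0.0003] turn 0.0
```

>>> play_rows:
  targets:
    - [[-0.007, 0.056, 0, 0], [-0.014, 0.112, 0, 0], [-0.021, 0.168, 0, 0], [-0.029, 0.224, 0, 0], [-0.0358, 0.278, 0, 0]]

```text
t: 17.08
eef_pos: [0.4635, 0.1967, 0.3597]
ee_rot: [-3.14, -0.003, -3.004]
force: [1.3, -0.0, -2.3]
width: 0.0597
```

>>> play_rows:
  targets:
    - [[0, 0, 0, 0], [0, 0, 0, 0]]

```text
t: 17.32
eef_pos: [0.4637, 0.195, 0.3598]
ee_rot: [-3.14, -0.003, -3.003]
force: [-0.0, -0.7, -4.1]
width: 0.0597
```

```bash
python3 -c "
from h import *
xy=place(.026); go(xy[0],xy[1],.36,-172.1)"
```

```text
t 17.32 p [0.4637 0.195  0.3598] rot [-179.8886   -0.198  -172.0716] F [-0.0002 -0.722  -4.136 ] w 0.0597 
  -> delta m [-0.0855  0.0017 -0.0005] turn 0.0
```

>>> play_rows:
  targets:
    - [[-0.022, 0.001, 0, 0], [-0.044, 0.001, 0, 0], [-0.065, 0.0015, 0, 0], [-0.0855, 0.0015, 0, 0], [-0.0855, 0.0015, 0, 0]]

```text
t: 17.95
eef_pos: [0.5498, 0.2069, 0.3603]
ee_rot: [-3.14, -0.002, -3.006]
force: [-0.1, 0.1, -3.3]
width: 0.0593
```

>>> play_rows:
  targets:
    - [[0, 0, 0.02, 0], [0, 0, 0.038, 0], [0, 0, 0.038, 0]]
  newtons: 20

```text
t: 18.32
eef_pos: [0.5479, 0.207, 0.3219]
ee_rot: [-3.14, -0.004, -3.005]
force: [-0.7, 0.3, -4.1]
width: 0.0596
```

>>> play_rows:
  targets:
    - [[0, 0, 0.005, 0], [0, 0, 0.01, 0], [0, 0, 0.015, 0], [0, 0, 0.02, 0], [0, 0, 0.025, 0]]

```text
t: 18.95
eef_pos: [0.5482, 0.2082, 0.2984]
ee_rot: [-3.141, -0.001, -3.004]
force: [-5.0, -0.4, 0.5]
width: 0.0598
```

```bash
python3 - <<'E'
from chk import *
chk(.036,.054)
xy=place(.026); go(xy[0],xy[1],.2766,-172.1)
im,d=cams.grab_frame('side'); save('side5',cv2.resize(im[180:420,60:380],None,fx=2.4,fy=2.4))
E
```

```text
scene 502 sx [0.067  0.1207] sy [-0.0369  0.0374] z 0.04631453382198347 plane slope [-15.1331  -0.4576] rect [94.4  0.3] ((83.59904479980469, 57.26628875732422), 89.19332122802734)
side 250 sx [-0.0076  0.073 ] sy [-0.058   0.0579] z 0.045700073958736376 plane slope [4.4654 0.5567] rect [35.7 -0. ] ((119.013427734375, 86.3167495727539), 89.40495300292969)
t 19.05 p [0.5483 0.2082 0.2981] rot [-179.9722   -0.0928 -172.1052] F [-3.6485  0.8103 -1.3204] w 0.0597 
  -> delta m [0.0001 0.0003 0.0215] turn -0.0
```

View pics/side5.png

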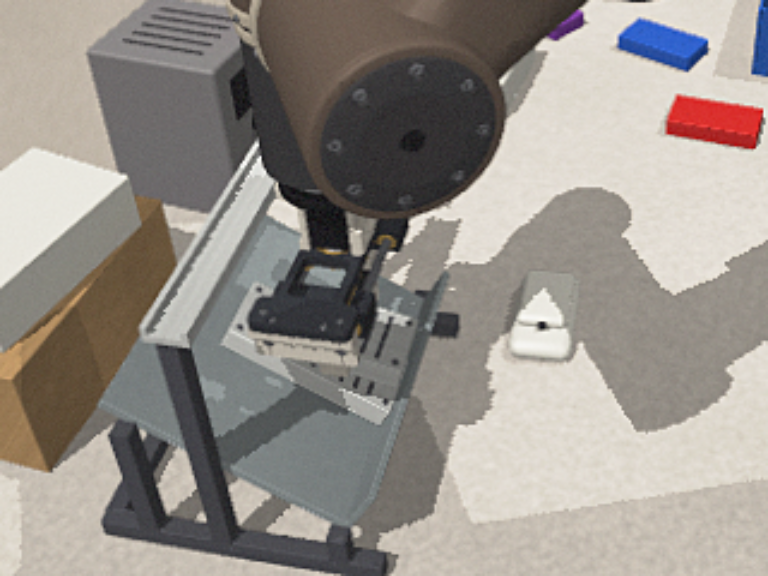

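The long module is unmoved (end at (390,400)) and the short one is tilting in the grip over it, around (370,340). Continue down.

>>> play_rows:
  targets:
    - [[0, 0, 0.004, 0], [0, 0, 0.008, 0], [0, 0, 0.012, 0], [0, 0, 0.016, 0], [0, 0, 0.019, 0]]

```text
t: 19.73
eef_pos: [0.5496, 0.2087, 0.2819]
ee_rot: [3.141, 0.003, -3.003]
force: [-11.0, -1.7, 30.9]
width: 0.0597
```

```bash
python3 - <<'E'
from chk import *
chk(.038,.05); chk(.016,.028)
xy=place(.0233); go(xy[0],xy[1],.2766,-172.1)
E
```

```text
scene 475 sx [0.0605 0.1165] sy [-0.0439  0.044 ] z 0.04277868728033784 plane slope [-1.3781 -0.3452] rect [88.  -0.5] ((90.53060913085938, 57.307464599609375), 88.83728790283203)
side 699 sx [-0.007   0.1046] sy [-0.0574  0.0571] z 0.04478320524750983 plane slope [-0.4453 -0.3464] rect [49.5 -0.2] ((119.64220428466797, 113.39886474609375), 89.72388458251953)
scene 436 sx [0.0708 0.1517] sy [-0.0299  0.0304] z 0.021293584704120565 plane slope [-4.521  -0.4033] rect [103.2   0.4] ((100.1070327758789, 63.3383674621582), 3.0372979640960693)
side 369 sx [-0.0019  0.1502] sy [-0.0537  0.0552] z 0.022337260252957188 plane slope [-0.3323 -1.6134] rect [74.3 -0.4] ((119.17023468017578, 152.18923950195312), 89.6453628540039)
t 19.93 p [0.5495 0.2087 0.2819] rot [ 179.9677    0.1671 -172.0521] F [-3.8701 -1.71   14.1211] w 0.0598 
  -> delta m [ 0.0041 -0.      0.0053] turn 0.0
```

>>> play_rows:
  targets:
    - [[0.001, 0, -0.001, 0], [0.002, 0, -0.001, 0], [0.004, 0, 0, 0], [0.005, 0, 0.0005, 0], [0.006, 0, 0.001, 0]]

```text
t: 20.55
eef_pos: [0.5451, 0.208, 0.2802]
ee_rot: [3.141, 0.006, -3.002]
force: [11.6, -3.1, 1.6]
width: 0.0597
```

```bash
python3 - <<'E'
from chk import *
chk(.038,.05)
xy=place(.0233); go(xy[0],xy[1],.2766,-172.1)
E
```

```text
scene 432 sx [0.0588 0.1117] sy [-0.0434  0.0432] z 0.04315577233870214 plane slope [-1.3208 -0.5254] rect [85.1  0.2] ((52.968017578125, 90.48986053466797), 1.4037483930587769)
side 679 sx [-0.0071  0.1001] sy [-0.0576  0.0563] z 0.04515988490375038 plane slope [-0.4375 -0.4244] rect [47.1 -1.2] ((117.87004089355469, 109.09486389160156), 89.46409606933594)
t 20.65 p [0.5451 0.208  0.2802] rot [ 179.9719    0.3485 -172.0188] F [10.2597 -3.2183  1.164 ] w 0.0602 
  -> delta m [-0.0004  0.      0.0036] turn 0.1
```

>>> play_rows:
  targets:
    - [[0, 0, 0.0015, 0], [0, 0, 0.003, 0], [0.0015, 0, 0.003, 0], [0.003, 0, 0.003, 0], [0.003, 0, 0.003, 0]]

```text
t: 21.28
eef_pos: [0.5442, 0.2079, 0.2798]
ee_rot: [3.14, 0.012, -3.001]
force: [15.1, -5.8, 10.5]
width: 0.0595
```

```bash
python3 - <<'E'
from chk import *
chk(.038,.05)
xy=place(.0233); go(xy[0],xy[1],.2766,-172.1)
E
```

```text
scene 421 sx [0.0594 0.1121] sy [-0.0428  0.0425] z 0.042825846489825466 plane slope [-0.8397 -0.2468] rect [86.  -0.8] ((89.0411605834961, 54.7408332824707), 89.05093383789062)
side 665 sx [-0.007   0.0996] sy [-0.0567  0.0583] z 0.044965243532821886 plane slope [-1.0118 -0.6825] rect [46.7  0.6] ((108.84427642822266, 118.45428466796875), 0.2167573869228363)
t 21.38 p [0.5442 0.2079 0.2798] rot [ 179.9296    0.6992 -171.9561] F [15.0152 -6.1161 11.7464] w 0.0597 
  -> delta m [-0.0013  0.      0.0032] turn 0.1
```

Seated against the backstop. Release, rise, retreat and check.

>>> play_rows:
  targets:
    - [[-0.001, 0, 0, 0], [-0.002, 0, -0.001, 0], [-0.002, 0, -0.001, 0], [-0.002, 0, -0.001, 0]]
  grip: 0

```text
t: 21.88
eef_pos: [0.5417, 0.2074, 0.2763]
ee_rot: [-3.141, -0.001, -3.004]
force: [0.2, 0.2, 0.2]
width: 0.0871
```

>>> play_rows:
  targets:
    - [[0, 0, -0.02, 0], [0, 0, -0.06, 0], [0, 0, -0.11, 0], [0.04, 0, -0.13, 0], [0.1, 0, -0.13, 0]]

```text
t: 22.5
eef_pos: [0.4428, 0.194, 0.4078]
ee_rot: [3.14, 0.002, -3.005]
force: [-1.7, 1.9, 0.8]
width: 0.0876
```

```bash
python3 - <<'E'
from chk import *
chk(.038,.05); chk(.016,.028)
im,d=cams.grab_frame('side'); save('side6',cv2.resize(im[180:420,60:380],None,fx=2.4,fy=2.4))
S=shelf(cloud('side',d,np.ones(d.shape,bool)))
for z0 in (.005,.027):  # near long side faces: lower-end gap and sy of the visible side
    m=(S[:,2]>z0+.002)&(S[:,2]<z0+.012)&(S[:,1]>.02)&(S[:,1]<.036)&(S[:,0]>-.01)&(S[:,0]<.17); T=S[m]
    k=np.polyfit(T[:,0],T[:,1],1); print('side face',m.sum(),'sx',np.percentile(T[:,0],[1,99]),'sy',np.median(T[:,1]),'yaw',np.degrees(k[0]))
print(arm.get_state()['t'],arm.get_state()['width'])
E
```

```text
scene 384 sx [0.0598 0.1123] sy [-0.0307  0.0288] z 0.04274637798210794 plane slope [-1.2414 -0.1352] rect [85.8 -1.1] ((53.604000091552734, 60.308349609375), 0.7279161810874939)
side 1539 sx [-0.0067  0.1094] sy [-0.0539  0.0556] z 0.04461385478546032 plane slope [-0.4468 -0.2154] rect [51.4 -0.2] ((119.95735931396484, 117.14844512939453), 89.73897552490234)
scene 477 sx [0.0582 0.1519] sy [-0.0294  0.0303] z 0.021047609121003334 plane slope [-3.7425  0.061 ] rect [92.5 -0. ] ((121.36148071289062, 60.87772750854492), 0.4033830165863037)
side 751 sx [-0.0015  0.1499] sy [-0.0338  0.0563] z 0.022326685398996175 plane slope [-0.0783 -0.916 ] rect [74.3  2.3] ((114.24577331542969, 152.15867614746094), 89.70849609375)
side face 248 sx [-0.0004  0.1477] sy 0.030110278792078407 yaw -0.08678788036694958
side face 179 sx [-0.0006  0.1088] sy 0.02927265867952072 yaw -0.21706035508450572
22.75 0.0873907707653104
```

View pics/side6.png

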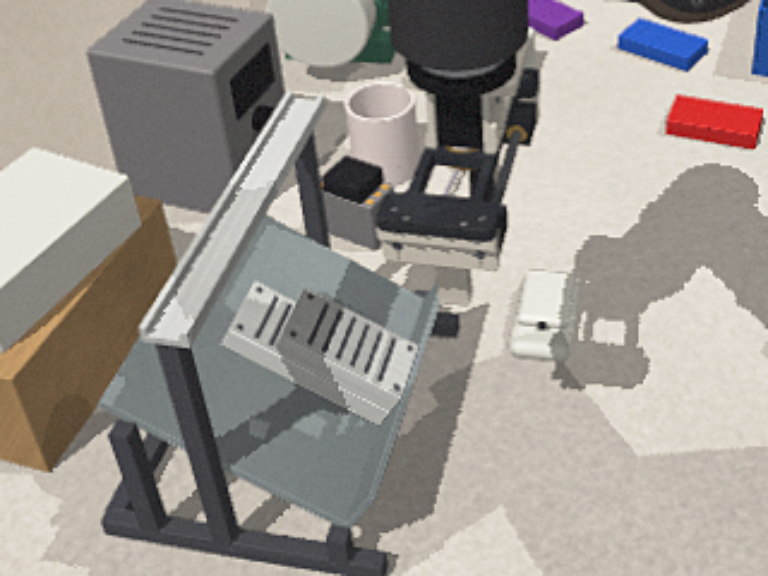

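The short module sits flat on the long one. Their sides agree to 1 mm, and both lower ends are at the backstop at about (390,400). Hand in.

```bash
python3 -c "
from h import *
print(job_done())"
```

```text
the job is handed in; nothing more can be done
None
```

Both modules are on the sloping shelf, long one first with the short one on top, each with its end against the backstop. I handed the job in at about 23 s of the 72 s, with the gripper open and clear of everything.

**How it was done:** The moves couldn't tilt the gripper. I held each module across its width, brought it in under the rail and lowered it so the shelf swung it to 30° in the pads. I then pushed each one down the slope until it pressed the backstop with about 15 N, and let go.

**Last checks, from the side and scene cameras:**

| | Lower end from the backstop | Off square | Sideways position of the near side |
|---|---|---|---|
| Long module | −0.4 mm | 0.1° (side), 0.4° (scene) | 30.1 mm |
| Short module | −0.6 mm | 0.2° (side), 0.7° (scene) | 29.3 mm |

- **Alignment:** the two modules line up to about 1 mm. The lower-end readings are about zero, within the roughly 2 mm calibration.
- **Disagreement:** the fits of the short module's top put it 0.4° to 1.2° off the board's slope, depending on the camera. I put that down to depth noise and looked no further; the last picture shows it lying flat.
- **Other things on the bench:** I saw no sign that any were moved, but I did not measure their positions afterwards.
- **Slip:** my first move was sent in millimetres instead of metres. The per-row cap held it to about 310 mm in the intended direction and nothing was touched.

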